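# Lever open a parts case and show a blind end cap hole-up

### The arm

A 6-joint arm with a two-finger parallel gripper is mounted at the origin on the work surface. World frame = base frame: x ahead of the robot, y to its left, z up, the work surface at z = 0. Lengths are in m, angles in rad, forces in N, time in s.
With the tool pointing down it reaches from about 0.275 to 0.85 m from the base axis. Payload 19 kg.
Tool frame: the origin (TCP) lies between the finger pads; the fingertips stand 8 mm ahead of it and the grasp point (between the pads) lies 11 mm behind it (nose_length is the distance from the TCP to the fingertips, in m); x points along the fingers, z is the direction in which the jaws open and shut, and the axes are right-handed (so a half turn about x gives the same grasp; the last joint's range is limited). The gripper opens to 85 mm and grips with 20 to 120 N. Pads are 22 mm wide; open, the fingers measure 114 mm over their backs; the gripper's body (76 mm by 85 mm) begins 54 mm behind the grasp point. The pads swing forward as they close: fully open they stand 13 mm farther back than shut.
Start: joints at [1.177, 0.15, 1.437, -0, 1.554, -0.134], TCP at [0.148, 0.556, 0.212] pointing down, gripper open.
Joint ranges: [-2.8, 2.8], [-0.68, 2.1], [0.12, 2.68], [-1.39, 4.53], [0.16, 2.79], [-2.81, 2.81]. Speed limits (rad/s): [1.89, 1.89, 2.22, 3.01, 3.01, 3.01].

### API

Orientations are given as [roll, pitch, yaw] about the fixed x, y, z axes, in that order (R = Rz(yaw) Ry(pitch) Rx(roll)).
In Python, from rig import * gives the robot as it stands. Calls block until the motion is done:
- reach(position, orientation): joint-space move of the TCP to a pose.
- move_l(position, frame=None, vel=0.15, contact_N=None): straight line of the TCP; frame=None keeps the orientation; vel is the mean speed in m/s. With contact_N (N) it stops when the force on the tool has changed by that much, and returns True; else False.
- goto_joints(angles): joint-space move.
- open_jaws() and close_gripper(grasp_force=None): open the fingers fully, or close them until they stop; grasp_force is the grip in N (None keeps the last).
- dwell(seconds).
- inverse_kinematics(position, orientation): joint angles nearest the present ones, or None.
- camera(name): name is "scene" or "top"; returns (picture, depth): 480x640x3 uint8, red, green, blue; 480x640 float32, m along the optical axis (not along the pixel's ray), 0 where there is no reading.
- get_calibration(name): a dict with "fovy" (degrees; the focal length in pixels is half the picture's height over the tangent of half this angle, whatever the lens; pixels are square), "cx", "cy" (the principal point, pixels), "distortion" ([k1, k2, p1, p2, k3] as OpenCV has them; the pictures are not rectified), "world_to_cam" (4x4, takes a point from world to camera coordinates). Camera axes: x right, y down, z forward; pixel columns grow to the right and rows downward; lengths in m; the calibration is good to about 2 mm. A picture is of the moment at which its call begins. get_calibration takes no time and is no camera call.
A pose or a line that the arm cannot do raises IKError and nothing moves.
- job_done(): hands the job in, once; it reports no verdict.
Trained networks look in the newest picture that a camera, given by its name, has taken for a name from the list of things; names that differ only in an ending like _2 or _b are one class to them, and where a whole thing is asked for, a point or a joint stands for the part that bears it (a point fixed in the world has none). Each returns a list of dicts, best first, with "score" (0 to 1); they miss things now and then, are a little off and sometimes report something else, mostly with a low value. They report only what shows in the picture. A call takes as long as a camera call. They do not tell look-alikes from the thing itself.
- look_for(camera, thing): "box" ([left, top, right, bottom] in pixels, round what is visible of it).
- landmark_of(camera, thing): "point" ([column, row] in pixels: a listed point, or the origin of a listed thing).
Readings, each from a call of its own:
- read_time(): time.
- read_joint_pos(): joint angles.
- read_joint_vel(): joint speeds.
- read_effort(): joint torques, N m.
- read_eef_pos(): TCP position.
- read_eef_rot(): TCP orientation.
- read_ft_force(): force on the tool from outside, world axes, zero at the start.
- read_torque(): the same for the moment, N m.
- read_gripper_width(): opening from 0.0 (shut) to 1.0 (fully open).
Only numpy, scipy, OpenCV 4.12 (cv2) and the standard library are available. Lean on these libraries where they do the work, as an engineer would, in place of code of your own. Each camera call takes 0.05 s, during which the arm holds its last target. There are 200 camera calls.

### The job

A buyer wants to see the hole in the eight-sided metal end cap that lies in the shut parts case. Lever the case's lid up with the thin blade of the filling knife (keep the fingers off the lid until it is well ajar), swing it fully open so that it stays open, and lay the knife back down on the table. Then take out the cap, turn it over until its blind hole looks straight up (the rubber mat is a clear place to set it down and take a fresh grip), and finish still holding it in the gripper, hole up and still, clear of everything and well over 10 cm above the table, with the other goods left where they are.

Things in the scene. Friction and masses are not known exactly. Their poses are not given: they have to be found in the camera images.
- case: Black tub with a clear hinged lid, fixed; 150 mm along its x, 172 mm along its y. Origin: centre of its underside. x points from the open-slot front to the hinge side, z up. Side and hinge walls 52 mm high; the front wall is only 40 mm high, so a 12 mm high slot, 160 mm wide, runs between its top and the shut lid. Walls 6 mm, floor 4 mm thick; inside 138 x 160 mm. The hinge line lies 75 mm from the origin along +x, 52 mm above the table.
- lid_lip (a point): Middle of the lid's front edge, on its underside; 160 mm from the hinge line, overhangs the front wall by 10 mm. Shut: 52 mm above the table. The lid is a flat plate 4 mm thick, 172 mm wide.
- lid (a joint): Opening angle of the lid, rad: 0 shut, 1.57 upright, stop at 2.2 (leaning back). It weighs 70 g with little friction: falls shut if let go before upright, falls open by itself once past about 1.7.
- cap_center (a point): Centre of the end cap: an eight-sided aluminium block, 40 mm across flats, 28 mm from closed face to hole face, about 90 g. Its own z axis points out of the hole (26 mm wide, 20 mm deep, blind); x and y are square to two pairs of flats. It starts lying on a flat in the case, hole to any side, centre 24 mm above the table. Because it is wider than long, it drops onto its closed face by itself if set down on the edge of that face, leaning 45 degrees or more from lying.
- knife_grip (a point): Balance point of the filling knife, in its wooden handle, 11 mm above the handle's underside. Own x runs to the blade tip, z up. Handle 20 mm wide, 22 mm high, from 65 mm behind to 25 mm ahead of this point. Steel blade 24 mm wide, 3 mm thick, at mid height of the handle, tip 110 mm ahead of this point. It starts lying flat on the table, about 100 g.
- knife_tip (a point): Middle of the blade's front edge.
- knife: The filling knife as a whole; origin under the middle of its handle, x to the blade tip.
- cap: The end cap as a whole; origin and axes as cap_center.
- mat_top (a point): Centre of the top of a fixed rubber mat, 150 x 130 mm, 3 mm thick, kept clear.
- jar: Bystander, loose, leave alone: clear jar with a lid, 86 mm across, 130 mm high; origin centre of its underside.
- yellow_box: Bystander, loose, leave alone: plain yellow plastic box 47 x 87 x 42 mm; origin centre of its underside.
- collar: Bystander, loose, leave alone: aluminium ring, 42 mm across, 14 mm high, open right through; origin centre of its underside.
- wrench: Bystander, loose, leave alone: steel wrench 160 mm long; origin centre of its underside, x along it.
- blue_tray: Bystander, loose, leave alone: low divided tray 90 x 150 x 30 mm; origin centre of its underside.
- tin: Bystander, loose, leave alone: open steel cup 72 mm across, 70 mm high; origin centre of its underside.
Mind the look-alikes: they are no part of the job. What is shaped like the case but blue or red is not meant. Leave any yellow look-alike of the knife alone.

How it is judged:
On the way, in this order (a step that is already met when the one before it is completed fails the run):
1. the blade is lifting the lid, which is ajar (value of joint lid above 0.12 rad and contact force between knife and lid above 0.05 N), for 0.05 s.
2. the lid stands fully open (value of joint lid above 1.75 rad), for 0.2 s.
3. the cap is lifted out of the case by the fingers (height (world z) of cap_center above 0.06 m and contact force between the fingers and cap above 0.5 N), for 0.1 s.
At the end, for the whole second after the job is handed in: The cap is held still by the fingers alone, its centre more than 100 mm above the table, hole within 12 degrees (0.21 rad) of straight up, touching nothing else listed; the lid is open past 1.6 rad; the knife lies on the table (grip and tip below 35 mm), not touched by the robot (height (world z) of cap_center above 0.1 m and angle between cap_center's own z axis and vertical below 0.21 rad and contact force between the fingers and cap above 1 N and linear speed of cap below 0.03 m/s and contact force between cap and jar below 0.1 N and contact force between cap and yellow_box below 0.1 N and contact force between cap and collar below 0.1 N and contact force between cap and wrench below 0.1 N and contact force between cap and blue_tray below 0.1 N and contact force between cap and tin below 0.1 N and contact force between each of cap, the arm, the fingers and knife below 0.1 N and contact force between cap and case below 0.1 N and contact force between cap and lid below 0.1 N and value of joint lid above 1.6 rad and height (world z) of each of knife_grip, knife_tip below 0.035 m); the arm keeps its last pose, push and grip.
It fails at once if the fingers touch the lid while it is less than 0.25 rad open (value of joint lid below 0.25 rad and contact force between any of the fingers, the arm and lid above 0.3 N).
It fails at once if one of the other goods is moved more than 30 mm (distance of any of jar, yellow_box, collar, wrench, blue_tray, tin from where it was at the start of the episode above 0.03 m).
It also fails if it takes over 72 s, if anything falls off the work surface, if the arm or the gripper's body presses on something with over 40 N, if the wrist force passes 120 N, or if a joint passes its speed limit or range.

## Working session

There is one attempt and no reset: what is moved stays moved. The work goes in short steps, each a Python script; the robot and the scene stay as the last script left them, time stands still between calls to the robot, and variables do not carry over. Pictures are saved under pics/ and viewed, about 8 in all and at most 12, crops included, and the job is handed in when it is done.

```bash
ls; mkdir -p pics; cat > h.py <<'E'
from rig import *
import numpy as np, cv2
from scipy.spatial.transform import Rotation as R
def K(n):
    c=get_calibration(n); f=240/np.tan(np.radians(c["fovy"])/2)
    return np.array([[f,0,c["cx"]],[0,f,c["cy"]],[0,0,1]]),np.array(c["distortion"],float),np.array(c["world_to_cam"])
def ray(n,px):
    k,d,T=K(n); u=cv2.undistortPoints(np.array([[px]],float),k,d)[0,0]
    Ti=np.linalg.inv(T); return Ti[:3,3],Ti[:3,:3]@np.array([u[0],u[1],1])
def onplane(n,px,z):
    o,v=ray(n,px); return o+v*(z-o[2])/v[2]
def atdepth(n,px,D):
    o,v=ray(n,px); return o+v*D[int(round(px[1])),int(round(px[0]))]
def proj(n,P):
    k,d,T=K(n); return cv2.projectPoints(np.atleast_2d(np.array(P,float)),cv2.Rodrigues(T[:3,:3])[0],T[:3,3],k,d)[0][:,0]
def cloud(n,D,box=None):
    k,d,T=K(n); l,t,r,b=box or (0,0,640,480)
    u,v=np.meshgrid(np.arange(l,r),np.arange(t,b)); p=np.stack([u.ravel(),v.ravel()],1).astype(float)
    un=cv2.undistortPoints(p[:,None],k,d)[:,0]; z=D[t:b,l:r].ravel()
    C=np.c_[un*z[:,None],z]; Ti=np.linalg.inv(T)
    W=C@Ti[:3,:3].T+Ti[:3,3]; return W,p,z>0
def save(f,im): cv2.imwrite("pics/"+f,im[:,:,::-1])
E
python3 - <<'E'
from h import *
ims=[]
for n in("scene","top"):
    im,D=camera(n); save(n+"0.png",im); np.savez(n+"0.npz",im=im,D=D)
    k,d,T=K(n); print(n,k[0,0],k[:2,2],d,np.linalg.inv(T)[:3,3].round(3),np.linalg.inv(T)[:3,2].round(2))
    for t in("case","lid_lip","cap_center","knife_grip","knife_tip","mat_top","jar","yellow_box","collar","wrench","blue_tray","tin"):
        print(t,[(np.round(q["point"]).tolist(),round(q["score"],2),onplane(n,q["point"],.02).round(3).tolist()) for q in landmark_of(n,t)[:4]])
print(read_time())
E
```

```text
pics
scene 548.0331033087788 [305.1513097 240.9454573] [-0.04172985  0.          0.          0.          0.        ] [ 1.25  -0.028  1.156] [-0.56 -0.02 -0.83]
case [([407.0, 277.0], 0.95, [0.573, 0.199, 0.02]), ([233.0, 176.0], 0.89, [0.268, -0.253, 0.02]), ([389.0, 194.0], 0.62, [0.317, 0.168, 0.02])]
lid_lip [([378.0, 259.0], 0.86, [0.524, 0.131, 0.02]), ([205.0, 155.0], 0.83, [0.193, -0.342, 0.02]), ([365.0, 174.0], 0.7, [0.249, 0.107, 0.02]), ([234.0, 239.0], 0.63, [0.476, -0.228, 0.02])]
cap_center []
knife_grip [([234.0, 242.0], 0.61, [0.485, -0.228, 0.02]), ([128.0, 182.0], 0.6, [0.297, -0.537, 0.02])]
knife_tip [([246.0, 274.0], 0.62, [0.577, -0.189, 0.02]), ([104.0, 209.0], 0.62, [0.392, -0.582, 0.02])]
mat_top [([290.0, 254.0], 0.68, [0.517, -0.086, 0.02])]
jar [([220.0, 346.0], 0.7, [0.766, -0.231, 0.02])]
yellow_box [([164.0, 233.0], 0.85, [0.464, -0.408, 0.02])]
collar [([298.0, 318.0], 0.72, [0.692, -0.059, 0.02])]
wrench [([144.0, 284.0], 0.97, [0.613, -0.43, 0.02])]
blue_tray [([478.0, 208.0], 0.85, [0.358, 0.401, 0.02])]
tin [([180.0, 327.0], 0.69, [0.723, -0.326, 0
[... 457 characters left out ...]
er []
knife_grip [([504.0, 327.0], 0.68, [0.292, -0.536, 0.02]), ([388.0, 260.0], 0.61, [0.465, -0.238, 0.02])]
knife_tip [([520.0, 286.0], 0.82, [0.398, -0.579, 0.02]), ([372.0, 219.0], 0.57, [0.573, -0.196, 0.02])]
mat_top [([423.0, 165.0], 0.59, [0.716, -0.333, 0.02]), ([327.0, 246.0], 0.58, [0.504, -0.077, 0.02])]
jar [([386.0, 149.0], 0.71, [0.761, -0.235, 0.02])]
yellow_box [([455.0, 260.0], 0.68, [0.465, -0.412, 0.02])]
collar [([327.0, 177.0], 0.57, [0.686, -0.078, 0.02])]
wrench [([462.0, 208.0], 0.65, [0.602, -0.433, 0.02])]
blue_tray [([140.0, 306.0], 0.83, [0.348, 0.406, 0.02]), ([327.0, 246.0], 0.26, [0.504, -0.077, 0.02])]
tin [([422.0, 165.0], 0.63, [0.717, -0.329, 0.02])]
1.3
```

View pics/top0.png

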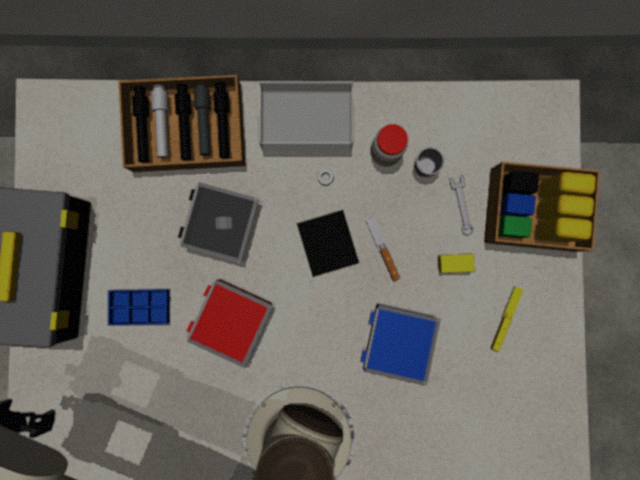

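View pics/scene0.png

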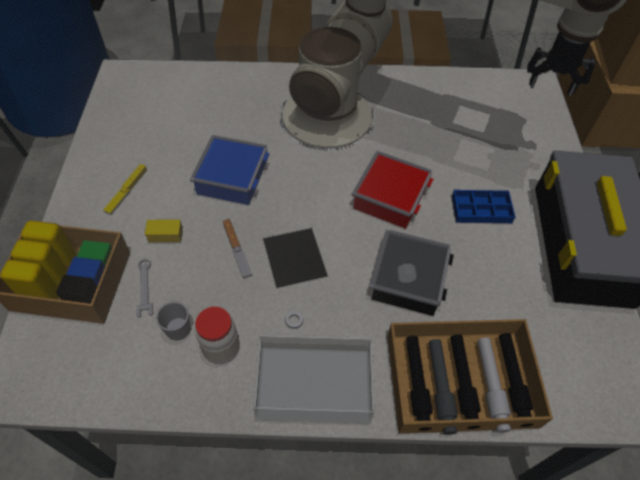

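The real targets are the dark case with a clear lid at top px (220,225), cap visible inside at (223,223), and the orange-handled knife at (388,262) with its tip at (372,219). The look-alikes are the red case (232,321), the blue case (401,343) and the yellow knife (507,320). The case's hinge lugs are on its left (+y) side, so its front faces the mat.

```bash
python3 - <<'E'
from h import *
out=[]
for n,b in(("top",(170,170,275,275)),("scene",(360,220,465,325)),("top",(350,205,415,290))):
    d=np.load(n+"0.npz"); im=d["im"]; l,t,r,bb=b
    out.append(cv2.resize(im[t:bb,l:r],(390 if b[0]!=350 else 298,390),interpolation=cv2.INTER_CUBIC))
c=np.hstack(out); c=cv2.resize(c,None,fx=.74,fy=.74,interpolation=cv2.INTER_AREA); save("crop0.png",np.clip(c.astype(float)*1.6,0,255).astype(np.uint8))
d=np.load("top0.npz"); 
W,p,ok=cloud("top",d["D"],(165,170,280,280))
for lo,hi in((.045,.07),(.03,.045),(.0,.03)):
    m=ok&(W[:,2]>lo)&(W[:,2]<hi); print(lo,m.sum(),W[m].mean(0).round(3) if m.any() else "")
m=ok&(W[:,2]>.045)&(W[:,2]<.07)
rc=cv2.minAreaRect(W[m][:,:2].astype(np.float32)); print(rc, cv2.boxPoints(rc).round(3).tolist(), np.median(W[m][:,2]))
W,p,ok=cloud("top",d["D"],(350,205,415,290))
m=ok&(W[:,2]>.006)&(W[:,2]<.05)&(p[:,0]>360); rc=cv2.minAreaRect(W[m][:,:2].astype(np.float32)); print("knife",m.sum(),rc,cv2.boxPoints(rc).round(3).tolist())
W,p,ok=cloud("top",d["D"]); hsv=cv2.cvtColor(d["im"],cv2.COLOR_RGB2HSV).reshape(-1,3)
m=(p[:,0]>350)&(p[:,0]<415)&(p[:,1]>205)&(p[:,1]<290)&(hsv[:,1]>140)&(hsv[:,0]<20); P=np.array([onplane("top",q,.022) for q in p[m]])[:,:2].astype(np.float32)
rc=cv2.minAreaRect(P); print("handle",m.sum(),rc,cv2.boxPoints(rc).round(3).tolist(),P.mean(0))
E
```

```text
0.045 4365 [0.564 0.201 0.056]
0.03 2 [0.417 0.202 0.039]
0.0 3628 [0.557 0.195 0.002]
((0.5383304953575134, 0.21266108751296997), (0.17450088262557983, 0.22821152210235596), 74.27197265625) [[0.4050000011920929, 0.1599999964237213], [0.625, 0.09799999743700027], [0.671999990940094, 0.26600000262260437], [0.4519999921321869, 0.328000009059906]] 0.0558474851845705
knife 625 ((0.5018705725669861, -0.23808223009109497), (0.1379622370004654, 0.21768984198570251), 88.26759338378906) [[0.39100000262260437, -0.30399999022483826], [0.609000027179718, -0.3100000023841858], [0.6129999756813049, -0.1720000058412552], [0.39500001072883606, -0.16599999368190765]]
handle 210 ((0.47653865814208984, -0.20823442935943604), (0.15111002326011658, 0.05836615711450577), 58.28114318847656) [[0.41200000047683716, -0.25699999928474426], [0.4620000123977661, -0.2879999876022339], [0.5410000085830688, -0.1589999943971634], [0.4909999966621399, -0.1289999932050705]] [ 0.45724913 -0.23978199]
```

View pics/crop0.png

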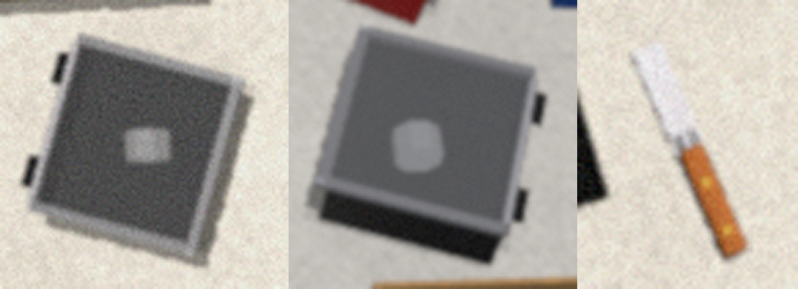

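The crop confirms the choice. The left edge (+y) of the case has the hinge lugs. The cap lies near the case centre with its axis roughly along world ±x: it looks rectangular from the top and octagonal in the scene view, with a plain face towards the scene camera. Next I'll fit the poses and check IK.

```bash
python3 - <<'E'
from h import *
def comp(m,w,h):
    m=m.reshape(h,w).astype(np.uint8); n,l,s,_=cv2.connectedComponentsWithStats(m); return (l==1+np.argmax(s[1:,4])).ravel()
for n,b in(("top",(165,170,280,280)),("scene",(355,215,470,330))):
    d=np.load(n+"0.npz"); W,p,ok=cloud(n,d["D"],b)
    m=comp(ok&(W[:,2]>.049)&(W[:,2]<.064),b[2]-b[0],b[3]-b[1]); rc=cv2.minAreaRect(W[m][:,:2].astype(np.float32)); print(n,m.sum(),rc,cv2.boxPoints(rc).round(3).tolist(),np.median(W[m][:,2]))
for n,b in(("top",(358,210,405,285)),("scene",(215,210,260,285))):
    d=np.load(n+"0.npz"); hsv=cv2.cvtColor(d["im"],cv2.COLOR_RGB2HSV)[b[1]:b[3],b[0]:b[2]].reshape(-1,3); W,p,ok=cloud(n,d["D"],b)
    m=comp((hsv[:,1]>110)&(hsv[:,0]<22),b[2]-b[0],b[3]-b[1]); P=np.array([onplane(n,q,.018)[:2] for q in p[m]],np.float32)
    rc=cv2.minAreaRect(P); c,u,_=cv2.PCACompute2(P,None); print("handle",n,m.sum(),rc,"c",c,"yaw",np.arctan2(*(u[0]*np.sign(u[0,0]))[::-1]))
# cap box
for n,q in(("top",(210,210,240,236)),("scene",(385,255,430,290))):
    d=np.load(n+"0.npz"); g=d["im"].mean(2)[q[1]:q[3],q[0]:q[2]]; m=g>(g.max()+np.median(g))/2; v,u=np.nonzero(m); print("cap",n,onplane(n,(u.mean()+q[0],v.mean()+q[1]),.044 if n=="top" else .03).round(3))
# ik
def tool(x,z):
    x=np.array(x,float);x/=np.linalg.norm(x);z=np.array(z,float);z-=x*(x@z);z/=np.linalg.norm(z); return R.from_matrix(np.c_[x,np.cross(z,x),z])
for pitch in(0,15,30,45,60,75,90):
  for r in(.45,.6):
    a=np.radians(pitch); o=[]
    for s in(1,-1):
        t=tool([np.cos(a),0,-np.sin(a)],[0,s,0]); j=inverse_kinematics([r,0,.3],t.as_euler("xyz").tolist()); o.append(None if j is None else np.round(j,2).tolist())
    print(pitch,r,o)
print(read_eef_rot(),R.from_euler("xyz",read_eef_rot()).as_matrix().round(2))
E
```

```text
top 4315 ((0.5651081800460815, 0.20421737432479858), (0.17328844964504242, 0.17168384790420532), 74.51744079589844) [[0.45899999141693115, 0.14399999380111694], [0.625, 0.09799999743700027], [0.6710000038146973, 0.26499998569488525], [0.5059999823570251, 0.3109999895095825]] 0.05586711736773542
scene 4474 ((0.563226580619812, 0.2082192301750183), (0.17284958064556122, 0.17834658920764923), 74.52893829345703) [[0.45399999618530273, 0.14900000393390656], [0.6259999871253967, 0.10100000351667404], [0.671999990940094, 0.2680000066757202], [0.5, 0.3149999976158142]] 0.05670408403510718
handle top 236 ((0.45657047629356384, -0.24186861515045166), (0.0869908481836319, 0.01889651268720627), 23.13105583190918) c [[ 0.45690563 -0.24179596]] yaw 0.4034696
handle scene 166 ((0.45606234669685364, -0.24005219340324402), (0.08385395258665085, 0.015411613509058952), 22.971837997436523) c [[ 0.45674187 -0.23987336]] yaw 0.39880776
cap top [0.563 0.191 0.044]
cap scene [0.568 0.194 0.03 ]
0 0.45 [None, None]
0 0.6 [[-0.3, -0.31, 2.42, 2.59, 0.61, 2.04], [-0.3, -0.31, 2.42, 2.59, 0.61, -1.11]]
15 0.45 
[... 335 characters left out ...]
28, -0.52, 1.91, 0.15, 1.25, 1.28]]
60 0.6 [[-0.18, -0.17, 1.67, 0.1, 1.13, -1.77], [-0.18, -0.17, 1.67, 0.1, 1.13, 1.37]]
75 0.45 [[-0.21, -0.32, 1.72, 0.06, 1.49, -1.78], [-0.21, -0.32, 1.72, 0.06, 1.49, 1.36]]
75 0.6 [[-0.15, 0.0, 1.44, 0.04, 1.44, -1.72], [-0.15, 0.0, 1.44, 0.04, 1.44, 1.42]]
90 0.45 [[-0.17, -0.13, 1.54, 0.0, 1.73, -1.74], [-0.17, -0.13, 1.54, 0.0, 1.73, 1.4]]
90 0.6 [[-0.13, 0.19, 1.22, 0.0, 1.74, -1.7], [-0.13, 0.19, 1.22, 0.0, 1.74, 1.44]]
[ 2.70592557  1.57073665 -2.26630421] [[-0.   -0.97  0.26]
 [-0.    0.26  0.97]
 [-1.    0.   -0.  ]]<sys>:0: UserWarning: Gimbal lock detected. Setting third angle to zero since it is not possible to uniquely determine all angles.
```

```bash
cat >> h.py <<'E'
def tool(x,z):
    x=np.array(x,float);x/=np.linalg.norm(x);z=np.array(z,float);z-=x*(x@z);z/=np.linalg.norm(z)
    import warnings; warnings.simplefilter("ignore")
    return R.from_matrix(np.c_[x,np.cross(z,x),z]).as_euler("xyz").tolist()
def down(yaw,s=1): return tool([0,0,-1],[-s*np.sin(yaw),s*np.cos(yaw),0])  # jaws square to yaw
CX=np.array([.266,.964,0]); CX/=np.linalg.norm(CX); CYAW=np.arctan2(CX[1],CX[0])
LIP=np.array([.542,.1215,.052]); HINGE=LIP+.160*CX
KG=np.array([.4754,-.2332,.011]); KYAW=.401
E
python3 - <<'E'
from h import *
for s in(1,-1):
  for p,y in(((.4754,-.2332,.1),KYAW),((.4754,-.2332,.013),KYAW),(tuple(LIP-.085*CX),CYAW),(tuple(HINGE-.07*CX+[0,0,.14]),CYAW)):
    j=inverse_kinematics(list(p),down(y,s)); print(s,None if j is None else np.round(j,2))
E
```

```text
1 [-0.6   0.12  1.7   0.    1.32 -2.57]
1 [-0.6   0.21  1.79  0.    1.14 -2.57]
1 None
1 [ 0.22  0.22  1.4  -0.    1.52 -2.65]
-1 [-0.6   0.12  1.7   0.    1.32  0.57]
-1 [-0.6   0.21  1.79  0.    1.14  0.57]
-1 [-0.07  0.15  1.78 -0.    1.22  0.2 ]
-1 [ 0.22  0.22  1.4  -0.    1.52  0.49]
```

```bash
python3 - <<'E'
from h import *
o=down(KYAW,-1)
reach([KG[0],KG[1],.12],o)
im,D=camera("top"); 
print([(np.round(q["point"]),onplane("top",q["point"],.011).round(3),round(q["score"],2)) for t in("knife_tip","knife_grip") for q in landmark_of("top",t)[:3]])
move_l([KG[0],KG[1],.013],vel=.12)
close_gripper(80)
print(read_gripper_width(),read_ft_force(),read_eef_pos())
move_l([KG[0],KG[1],.15],vel=.15)
for n in("top","scene"):
    im,D=camera(n); np.savez(n+"1.npz",im=im,D=D)
    P=KG+[0,0,.137]; T=P+.11*np.array([np.cos(KYAW),np.sin(KYAW),0]); e=proj(n,[P,T]); print(n,e.round(1))
    l,t=(e.mean(0)-45).astype(int); c=cv2.resize(im[t:t+90,l:l+90],(390,390),interpolation=cv2.INTER_CUBIC); save(n+"1c.png",c)
    print([(x,np.round(q["point"],1),round(q["score"],2)) for x in("knife_tip","knife_grip") for q in landmark_of(n,x)[:3]])
cv2.imwrite("pics/lift.png",np.hstack([cv2.imread("pics/top1c.png"),cv2.imread("pics/scene1c.png")]))
print(read_time())
E
```

```text
[(array([526., 285.]), array([ 0.401, -0.598,  0.011]), 0.87), (array([368., 220.]), array([ 0.573, -0.187,  0.011]), 0.74), (array([504., 326.]), array([ 0.294, -0.538,  0.011]), 0.94), (array([387., 260.]), array([ 0.467, -0.236,  0.011]), 0.74), (array([142., 307.]), array([0.344, 0.404, 0.011]), 0.17)]
0.000545788283620652 [-0.56039964 -0.50597994  0.01775783] [ 0.47538793 -0.23319136  0.01298469]
top [[393.4 254.8]
 [375.1 212.4]]
[('knife_tip', array([520. , 285.6]), 0.76), ('knife_tip', array([371. , 219.1]), 0.66), ('knife_grip', array([500.1, 326.2]), 0.97), ('knife_grip', array([386.5, 258.5]), 0.64)]
scene [[226.5 207.4]
 [240.7 244.1]]
[('knife_tip', array([109.2, 211.5]), 0.96), ('knife_tip', array([245.7, 275.8]), 0.77), ('knife_grip', array([234.3, 240.8]), 0.86)]
7.6417
```

View pics/lift.png

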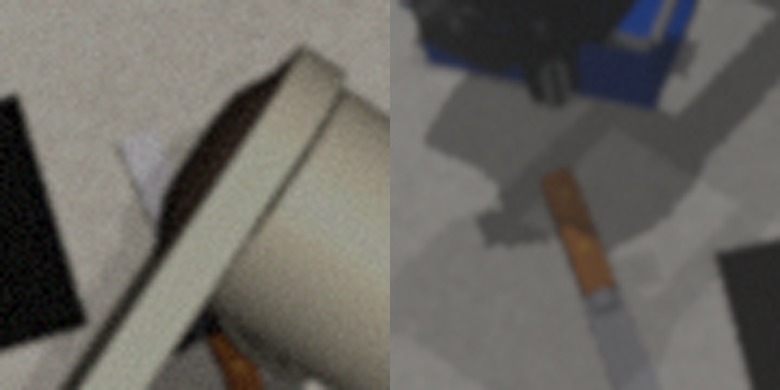

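The knife stayed on the table at scene (228,222)-(238,247), and the shut gripper is at (225,200), so the grasp missed. I'll measure how far the knife has moved.

```bash
python3 - <<'E'
from h import *
for f in(0,1):
    n="scene"; b=(205,205,265,290); d=np.load(n+f"{f}.npz"); hsv=cv2.cvtColor(d["im"],cv2.COLOR_RGB2HSV)[b[1]:b[3],b[0]:b[2]]
    m=((hsv[...,1]>110)&(hsv[...,0]<22)&(hsv[...,2]>40)).astype(np.uint8); _,l,s,_=cv2.connectedComponentsWithStats(m); m=l==1+np.argmax(s[1:,4]); v,u=np.nonzero(m)
    P=np.array([onplane(n,(x+b[0],y+b[1]),.02)[:2] for x,y in zip(u,v)],np.float32); print(f,len(P),cv2.minAreaRect(P),P.mean(0))
    k=[(231,232),(236,243)]
    for q in k: print(atdepth(n,q,d["D"]).round(3))
im=np.load("scene1.npz")["im"]; save("s1.png",im[150:290,150:310].repeat(4,0).repeat(4,1))
print(read_eef_pos(),R.from_euler("xyz",read_eef_rot()).as_matrix().round(2),read_gripper_width())
E
```

```text
0 166 ((0.4574575126171112, -0.2396802455186844), (0.0837065577507019, 0.015384538099169731), 22.97183609008789) [ 0.45813584 -0.23950177]
[ 0.457 -0.239  0.023]
[ 0.489 -0.223  0.021]
1 143 ((0.4579118490219116, -0.23888716101646423), (0.08248217403888702, 0.015853744000196457), 21.246938705444336) [ 0.46135482 -0.23845528]
[ 0.457 -0.239  0.022]
[ 0.491 -0.222  0.023]
[ 0.47528009 -0.23313125  0.14954936] [[-0.    0.92  0.39]
 [ 0.    0.39 -0.92]
 [-1.   -0.   -0.  ]] -0.005604071916545623
```

View pics/s1.png

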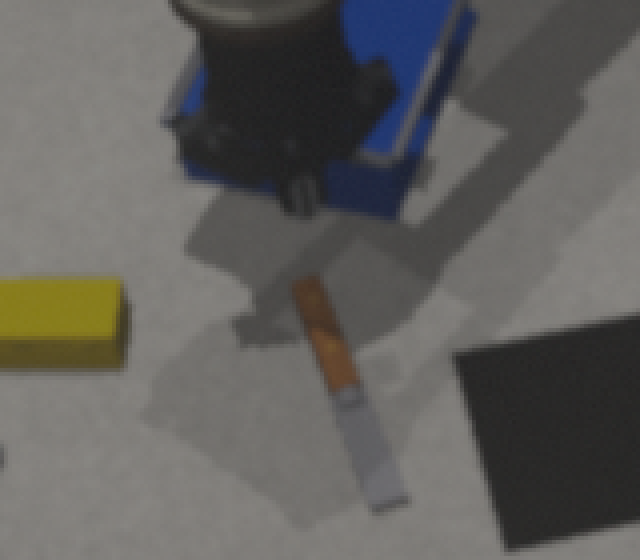

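```bash
python3 - <<'E'
from h import *
open_jaws(); print(read_gripper_width())
move_l([KG[0],KG[1],.03],vel=.2)
print(move_l([KG[0],KG[1],.0095],vel=.06,contact_N=8), read_eef_pos(), read_ft_force())
im,D=camera("scene"); 
close_gripper(30); w=read_gripper_width()
print(w,read_ft_force(),read_eef_pos())
im2,D=camera("scene"); save("g2.png",np.hstack([i[150:290,170:270].repeat(4,0).repeat(4,1) for i in(im,im2)])); print(read_time())
E
```

```text
0.9975180919293516
False [ 0.47531489 -0.23315828  0.00932884] [ 0.32323095 -0.43394017  0.31431568]
-0.0030551822202217176 [ 0.12361852  0.01411214 -0.28884263] [ 0.47540063 -0.23320808  0.0095035 ]
10.5333
```

View pics/g2.png

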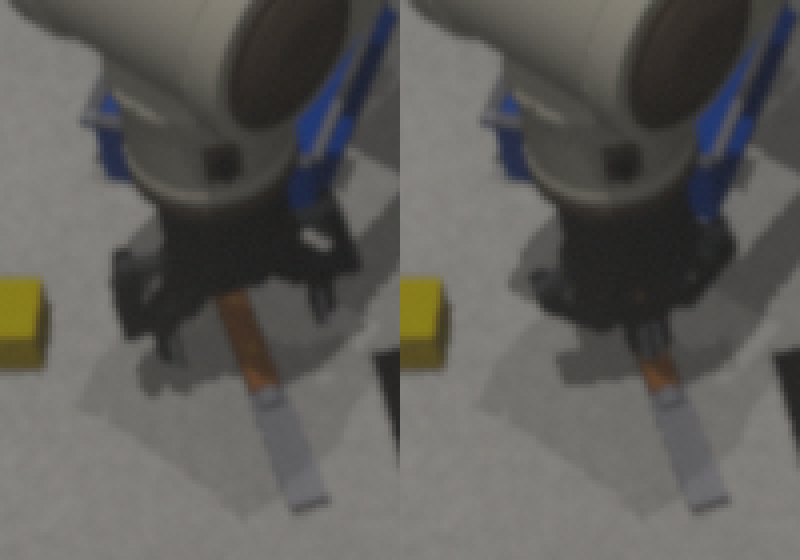

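Here the shut fingertips (px 232,238) seem to sit at the top of the handle rather than around it, so the true tip height differs from what I assumed. I'll probe the table with the jaws shut, just beside the knife.

```bash
python3 - <<'E'
from h import *
k=np.array([.4754,-.2332,0]); j=np.array([-.39,.92,0])
print("tips z=0/.02/.03 shut",proj("scene",[k+[0,0,z] for z in(0,.02,.03)]).round(1).tolist())
for s in(1,-1): print(s,proj("scene",[k+s*.045*j+[0,0,z] for z in(0,.02,.03)]).round(1).tolist())
move_l([KG[0],KG[1],.05],vel=.2)
q=k+.05*j
move_l([q[0],q[1],.04],vel=.2)
print(move_l([q[0],q[1],-.012],vel=.06,contact_N=4), read_eef_pos(), read_ft_force())
move_l([q[0],q[1],.04],vel=.2); print(read_time())
E
```

```text
tips z=0/.02/.03 shut [[233.3, 243.1], [232.4, 238.6], [232.0, 236.4]]
1 [[250.1, 237.8], [249.5, 233.4], [249.1, 231.1]]
-1 [[216.3, 248.4], [215.2, 244.0], [214.7, 241.7]]
False [ 0.45612596 -0.18730632 -0.01165326] [-0.22762163 -0.65587648  0.87652143]
12.7167
```

```bash
python3 - <<'E'
from h import *
k=np.array([.4754,-.2332,0]); j=np.array([-.39,.92,0]); q=k+.05*j
move_l([q[0],q[1],-.008],vel=.2)
print(move_l([q[0],q[1],-.03],vel=.03,contact_N=4), read_eef_pos(), read_ft_force())
move_l([q[0],q[1],.04],vel=.2); print(read_time())
E
```

```text
True [ 0.45628992 -0.18741024 -0.0191904 ] [-3.09105536  1.04993648 11.822024  ]
14.0417
```

The shut tips touch the table at reported TCP z = -0.0185, so the fingers end about 26 mm short of what the data says. I'll correct for that along the tool axis and regrip the knife.

```bash
cat >> h.py <<'E'
OFF=.0265   # reported TCP = true TCP + OFF along tool x
def tdown(p): return [float(p[0]),float(p[1]),float(p[2]-OFF)]
E
python3 - <<'E'
from h import *
open_jaws()
move_l(tdown([KG[0],KG[1],.07]),vel=.2)
print(move_l(tdown([KG[0],KG[1],.0115]),vel=.1,contact_N=8), read_eef_pos())
close_gripper(80); print(read_gripper_width(),read_ft_force())
move_l(tdown([KG[0],KG[1],.15]),vel=.2); print(read_gripper_width())
out=[]
for n in("scene","top"):
    im,D=camera(n); np.savez(n+"2.npz",im=im,D=D)
    P=KG+[0,0,.1385]; T=P+.11*np.array([np.cos(KYAW),np.sin(KYAW),0]); e=proj(n,[P,T]); print(n,e.round(1).tolist())
    print([(x,np.round(q["point"],1).tolist(),round(q["score"],2)) for x in("knife_tip","knife_grip") for q in landmark_of(n,x)[:3]])
    l,t=(e.mean(0)-45).astype(int); c=cv2.resize(im[t:t+90,l:l+90],(390,390),interpolation=cv2.INTER_CUBIC); out.append(c)
save("lift2.png",np.hstack(out)); print(read_time())
E
```

```text
False [ 0.47564473 -0.23324487 -0.01454352]
0.2140914785769038 [-1.30287733  0.84351387  5.48610596]
0.21487169789024965
scene [[226.5, 207.0], [240.6, 243.7]]
[('knife_tip', [238.7, 242.8], 0.79), ('knife_tip', [104.9, 211.2], 0.62), ('knife_grip', [230.4, 210.2], 0.86), ('knife_grip', [124.7, 180.9], 0.6)]
top [[393.5, 254.8], [375.2, 212.4]]
[('knife_tip', [520.2, 286.7], 0.76), ('knife_tip', [377.0, 211.9], 0.65), ('knife_tip', [326.7, 176.3], 0.59), ('knife_grip', [502.4, 324.5], 0.65), ('knife_grip', [378.8, 213.3], 0.51)]
17.725
```

View pics/lift2.png

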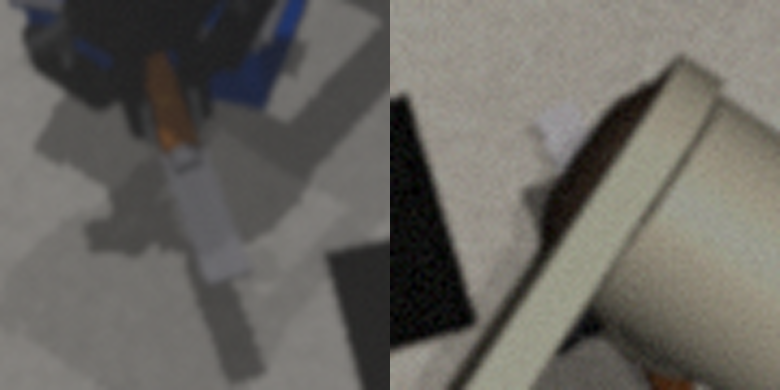

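The knife is held level: the tip shows at scene (238.7,242.8) against (240.6,243.7) predicted. Now I'll carry it to the slot and check the tip there.

```bash
cat >> h.py <<'E'
def tip2tcp(t): return tdown(np.array(t)-.11*CX+[0,0,.0005])
def arc(th,r): return HINGE-r*np.cos(th)*CX+np.array([0,0,r*np.sin(th)-.0015])
def tri(pts):
    A=np.zeros((3,3));b=np.zeros(3)
    for n,p in pts:
        o,v=ray(n,p); v/=np.linalg.norm(v); M=np.eye(3)-np.outer(v,v); A+=M; b+=M@o
    return np.linalg.solve(A,b)
E
python3 - <<'E'
from h import *
print("tip held err",tri([("scene",(238.7,242.8)),("top",(377,211.9))])-(KG+[0,0,.1385]+.11*np.array([np.cos(KYAW),np.sin(KYAW),0])))
o=down(CYAW,-1); t0=LIP-.035*CX; t0[2]=.12
reach(tip2tcp(t0),o)
t1=t0.copy(); t1[2]=.046; move_l(tip2tcp(t1),vel=.15)
out=[]
for n in("scene","top"):
    im,D=camera(n); np.savez(n+"3.npz",im=im,D=D); e=proj(n,[t1,LIP])
    print(n,e.round(1).tolist(),[(x,np.round(q["point"],1).tolist(),round(q["score"],2)) for x in("knife_tip","lid_lip") for q in landmark_of(n,x)[:4]])
    l,t=(e[0]-45).astype(int); s=im[t:t+90,l:l+90]; c=cv2.resize(s,(390,390),interpolation=cv2.INTER_CUBIC); out.append(c)
save("pre.png",np.clip(np.hstack(out)*1.5,0,255).astype(np.uint8)); print(read_time(),read_ft_force())
E
```

```text
tip held err [ 0.00058859 -0.00387136  0.00421191]
scene [[361.7, 255.7], [376.1, 258.0]] [('knife_tip', [106.9, 211.6], 0.75), ('knife_tip', [360.3, 254.5], 0.72), ('lid_lip', [377.4, 257.7], 0.7), ('lid_lip', [365.0, 175.8], 0.67), ('lid_lip', [202.6, 155.9], 0.63)]
top [[263.0, 234.0], [249.6, 230.3]] [('knife_tip', [519.1, 285.0], 0.87), ('lid_lip', [433.5, 353.8], 0.73)]
19.5417 [ 0.67073414 -1.1052839  -1.29719795]
```

View pics/pre.png

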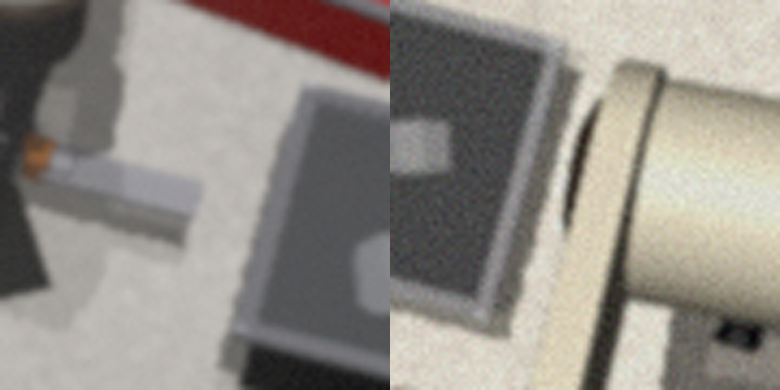

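The tip is at crop (193,200), which is scene (360.5,255), as predicted and pointing at the lip middle. Next: take the blade height from depth, insert, and lever.

```bash
python3 - <<'E'
from h import *
D=np.load("scene3.npz")["D"]; W,p,ok=cloud("scene",D,(335,240,364,262))
c=LIP-.035*CX; rel=W-c; a=rel@CX; b=rel@np.array([-CX[1],CX[0],0])
for lo,hi in((-.07,-.05),(-.05,-.03),(-.03,-.004)):
    m=ok&(a>lo)&(a<hi)&(abs(b)<.009)&(W[:,2]>.02); print(lo,m.sum(),np.median(W[m][:,2]).round(4))
m=ok&(W[:,2]>.03)&(a<.02)&(a>-.06); print("b",np.percentile(b[m],[3,50,97]),"amax",np.percentile(a[m],98))
m=None
W,p,ok=cloud("scene",D,(378,240,400,262)); m=ok&(W[:,2]>.045); print("lid top",np.median(W[m][:,2]))
E
```

```text
-0.07 43 0.0488
-0.05 54 0.0486
-0.03 70 0.0481
b [-0.01219953 -0.00065625  0.01111317] amax -0.0011328707850430681
lid top 0.056806490841184054
```

```bash
python3 - <<'E'
from h import *
t=LIP+.025*CX; t[2]=.0455
print("contact",move_l(tip2tcp(t),vel=.08,contact_N=6), read_ft_force())
for th in(.1,.3):
    move_l(tip2tcp(arc(th,.135)),vel=.08); print(th,read_ft_force().round(2) if hasattr(read_ft_force(),'round') else read_ft_force())
n="scene"; im,D=camera(n); np.savez("scene4.npz",im=im,D=D)
W,p,ok=cloud(n,D,(360,190,460,300)); rel=W-HINGE; a=rel@CX; b=rel@np.array([-CX[1],CX[0],0])
m=ok&(abs(b)<.07)&(a<-.03)&(a>-.16)&(rel[:,2]>.012)&(rel[:,2]<.12); print("lid angle est",m.sum(),np.median(np.arctan2(rel[m][:,2]-.004,-a[m])))
print([(np.round(q["point"],1).tolist(),round(q["score"],2)) for q in landmark_of(n,"lid_lip")[:4]],proj(n,[HINGE+.16*np.array([-CX[0]*np.cos(x),-CX[1]*np.cos(x),np.sin(x)]) for x in(0,.3)]).round(1).tolist(),read_time())
E
```

```text
contact False [-0.47737771 -0.30414602 -0.28526197]
0.1 [-0.22 -0.53 -2.34]
0.3 [-0.5   0.24 -1.64]
lid angle est 2645 0.3042182528866892
[([363.7, 175.7], 0.77), ([201.3, 160.1], 0.73), ([383.2, 248.1], 0.71)] [[376.1, 258.0], [381.4, 247.8]] 21.4083
```

Lid at 0.30 rad, as planned. I'll carry on along the arc.

```bash
python3 - <<'E'
from h import *
for th in np.arange(.5,1.91,.2): move_l(tip2tcp(arc(th,.135)),vel=.13)
dwell(.4)
n="scene"; im,D=camera(n); np.savez("scene5.npz",im=im,D=D); save("open.png",im[140:340,300:500].repeat(3,0).repeat(3,1))
W,p,ok=cloud(n,D); rel=W-HINGE; a=rel@CX; b=rel@np.array([-CX[1],CX[0],0])
m=ok&(abs(b)<.08)&(a>.02)&(a<.17)&(rel[:,2]>.04)&(rel[:,2]<.16); print("lid",m.sum(),np.median(np.arctan2(rel[m][:,2],-a[m])) if m.any() else None)
print(read_time(),read_ft_force(),read_gripper_width())
E
```

```text
lid 2386 2.2148749485837076
24.725 [-0.49460871 -0.22045864 -0.37605436] 0.20938159046285668
```

View pics/open.png

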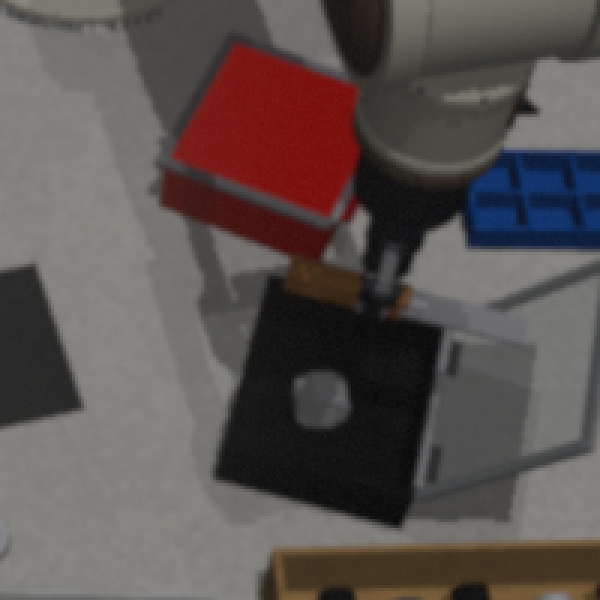

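The lid is fully open (2.21 rad), and the cap lies at scene ~(407,273) with a plain face towards +x. Next I'll lay the knife back at its old place and measure the cap.

```bash
python3 - <<'E'
from h import *
p=np.array(read_eef_pos()); q=p-.10*CX+[0,0,.02]; move_l(q.tolist(),vel=.25)
reach(tdown([KG[0],KG[1],.08]),down(KYAW,-1))
print(move_l(tdown([KG[0],KG[1],.0115]),vel=.1,contact_N=6),read_eef_pos(),read_time())
open_jaws(); move_l(tdown([KG[0],KG[1],.12]),vel=.25)
out=[]
for n in("top","scene"):
    im,D=camera(n); np.savez(n+"6.npz",im=im,D=D)
    print(n,[(x,np.round(q["point"],1).tolist(),onplane(n,q["point"],z).round(3).tolist(),round(q["score"],2)) for x,z in(("knife_tip",.011),("knife_grip",.011),("cap_center",.024)) for q in landmark_of(n,x)[:3]])
    c=np.array(proj(n,[[.564,.193,.03]])[0]-25,int); out.append(cv2.resize(im[c[1]:c[1]+50,c[0]:c[0]+50],(390,390),interpolation=cv2.INTER_CUBIC))
    W,pp,ok=cloud(n,D,(c[0],c[1],c[0]+50,c[1]+50)); m=ok&(W[:,2]>.036)&(W[:,2]<.05)&(np.hypot(W[:,0]-.564,W[:,1]-.193)<.04)
    print(m.sum(),cv2.minAreaRect(W[m][:,:2].astype(np.float32)),W[m].mean(0).round(3))
save("cap.png",np.clip(np.hstack(out)*1.7,0,255).astype(np.uint8)); print(read_time())
E
```

```text
True [ 0.47481976 -0.23243032 -0.01453303] 27.35
top [('knife_tip', [520.0, 283.1], [0.406, -0.583, 0.011], 0.72), ('knife_tip', [369.5, 220.1], [0.572, -0.191, 0.011], 0.68), ('knife_grip', [327.8, 246.9], [0.501, -0.08, 0.011], 0.49), ('cap_center', [220.3, 221.3], [0.568, 0.202, 0.024], 0.44)]
134 ((0.5640987157821655, 0.19217760860919952), (0.03640265390276909, 0.02698550932109356), 89.51728057861328) [0.564 0.193 0.042]
scene [('knife_tip', [246.2, 276.3], [0.579, -0.19, 0.011], 0.96), ('knife_tip', [107.3, 210.6], [0.391, -0.575, 0.011], 0.66), ('knife_tip', [406.9, 276.8], [0.567, 0.2, 0.011], 0.28), ('knife_grip', [125.5, 180.0], [0.284, -0.55, 0.011], 0.93), ('knife_grip', [231.4, 239.7], [0.473, -0.237, 0.011], 0.88), ('knife_grip', [407.1, 274.5], [0.561, 0.2, 0.011], 0.72), ('cap_center', [230.2, 235.0], [0.467, -0.239, 0.024], 0.54), ('cap_center', [402.1, 274.9], [0.57, 0.186, 0.024], 0.5)]
147 ((0.5633012056350708, 0.1949392706155777), (0.036658987402915955, 0.032624583691358566), 89.4407730102539) [0.565 0.195 0.042]
28.9917
```

View pics/cap.png

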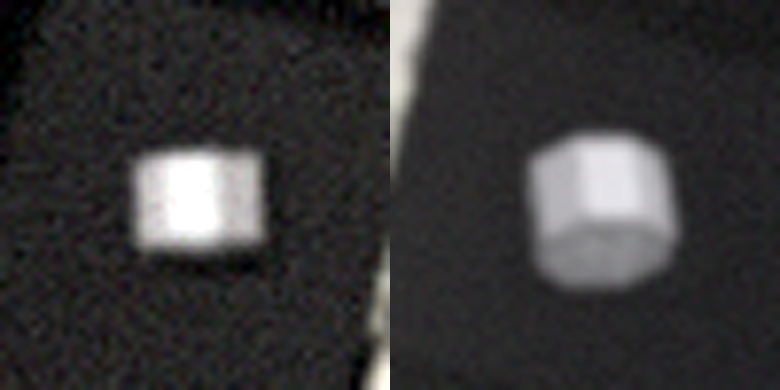

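Left (top view): the cap's axis runs along world x. Right (scene): a plain closed face points to +x, so the hole faces -x. With the jaws along y, pitching the tool by 90° would bring the hole up without a regrasp, so I'll search IK for that.

```bash
python3 - <<'E'
from h import *
G=np.array([.564,.198,.016])
for s in(1,-1):
    o=tool([0,0,-1],[0,s,0]); print(s,[None if (j:=inverse_kinematics(tdown(G+[0,0,h]),o)) is None else np.round(j,2).tolist() for h in(0,.1,.25)])
    j0=inverse_kinematics(tdown(G+[0,0,.2]),o)
    if j0 is None: continue
    res=[]
    for r in(.5,.6,.7,.8):
      for z in(.2,.3,.4,.5):
        for az in(-.4,0,.3,.6):
          for rel in(-1.2,-.6,0,.6,1.2):
            a=az+rel; d=np.array([np.cos(a),np.sin(a),0]); f=tool(d,np.cross(d,[0,0,s]))
            j=inverse_kinematics([r*np.cos(az),r*np.sin(az),z],f)
            if j is not None: res.append((np.abs(np.array(j)-j0).max(),r,z,az,rel,np.round(j,2).tolist()))
    for q in sorted(res)[:6]: print(q)
    print(len(res))
E
```

```text
1 [[0.21, 0.36, 1.64, -0.0, 1.13, -1.36], [0.21, 0.27, 1.55, -0.0, 1.32, -1.36], [0.21, 0.19, 1.34, -0.0, 1.62, -1.36]]
(np.float64(1.2126327882839925), 0.5, 0.2, 0, 1.2, [-0.86, 0.39, 1.96, 1.21, 1.91, -0.84])
(np.float64(1.2126327882839925), 0.5, 0.2, 0.3, 1.2, [-0.56, 0.39, 1.96, 1.21, 1.91, -0.84])
(np.float64(1.2126327882839925), 0.5, 0.2, 0.6, 1.2, [-0.26, 0.39, 1.96, 1.21, 1.91, -0.84])
(np.float64(1.2937270814373378), 0.5, 0.3, 0, 1.2, [-0.86, 0.22, 1.92, 1.29, 1.98, -0.62])
(np.float64(1.2937270814373378), 0.5, 0.3, 0.3, 1.2, [-0.56, 0.22, 1.92, 1.29, 1.98, -0.62])
(np.float64(1.2937270814373378), 0.5, 0.3, 0.6, 1.2, [-0.26, 0.22, 1.92, 1.29, 1.98, -0.62])
220
-1 [[0.21, 0.36, 1.64, -0.0, 1.13, 1.78], [0.21, 0.27, 1.55, -0.0, 1.32, 1.78], [0.21, 0.19, 1.34, -0.0, 1.62, 1.78]]
(np.float64(1.2126327882839925), 0.5, 0.2, 0, 1.2, [-0.86, 0.39, 1.96, 1.21, 1.91, 2.3])
(np.float64(1.2126327882839925), 0.5, 0.2, 0.3, 1.2, [-0.56, 0.39, 1.96, 1.21, 1.91, 2.3])
(np.float64(1.2126327882839925), 0.5, 0.2, 0.6, 1.2, [-0.26, 0.39, 1.96, 1.21, 1.91, 2.3])
(np.float64(1.2937270814373378), 0.5, 0.3, 0, 1.2, [-0.86, 0.22, 1.92, 1.29, 1.98, 2.52])
(np.float64(1.2937270814373378), 0.5, 0.3, 0.3, 1.2, [-0.56, 0.22, 1.92, 1.29, 1.98, 2.52])
(np.float64(1.2937270814373378), 0.5, 0.3, 0.6, 1.2, [-0.26, 0.22, 1.92, 1.29, 1.98, 2.52])
172
```

```bash
python3 - <<'E'
from h import *
G=np.array([.564,.197,.016]); o=tool([0,0,-1],[0,1,0])
move_l(tdown([KG[0],KG[1],.2]),vel=.3)
reach(tdown(G+[0,0,.12]),o)
print(move_l(tdown(G),vel=.12,contact_N=8),read_eef_pos(),read_ft_force())
close_gripper(60); print("w",read_gripper_width()*85)
move_l(tdown(G+[0,0,.1]),vel=.1); dwell(.15); print("w",read_gripper_width()*85,read_ft_force(),read_time())
E
```

```text
False [ 0.56448923  0.19709351 -0.00971956] [-0.04705295 -0.13551182 -0.50881256]
w 38.91103902856362
w 38.712359698396675 [-0.07921191  0.16049627 -1.84875012] 34.1083
```

```bash
python3 - <<'E'
from h import *
G=np.array([.564,.197,.016])
move_l(tdown(G+[0,0,.27]),vel=.2)
d=np.array([np.cos(1.2),np.sin(1.2),0]); f=tool(d,np.cross(d,[0,0,1]))
reach([.5,0,.35],f); dwell(.5)
print(read_eef_pos(),R.from_euler("xyz",read_eef_rot()).as_matrix().round(3).tolist(),read_gripper_width()*85,read_ft_force())
out=[]
for n in("top","scene"):
    im,D=camera(n); np.savez(n+"7.npz",im=im,D=D); g=np.array([.5,0,.35])-d*(OFF+.011)
    e=proj(n,[g])[0]; print(n,e,[(np.round(q["point"],1).tolist(),round(q["score"],2)) for q in landmark_of(n,"cap_center")[:3]])
    c=np.clip((e-40).astype(int),0,None); out.append(cv2.resize(im[c[1]:c[1]+80,c[0]:c[0]+80],(390,390),interpolation=cv2.INTER_CUBIC))
    W,p,ok=cloud(n,D,(int(c[0]),int(c[1]),int(c[0])+80,int(c[1])+80)); m=ok&(np.linalg.norm(W-(g+[0,0,.014]),axis=1)<.024)
    if n=="top": np.save("capc.npy",W[m]); print(m.sum(),np.percentile(W[m][:,2],[5,50,95]).round(3))
save("final.png",np.clip(np.hstack(out)*1.3,0,255).astype(np.uint8)); print(read_time())
E
```

```text
[5.00005862e-01 1.31945116e-04 3.49977707e-01] [[0.362, -0.0, 0.932], [0.932, 0.0, -0.362], [-0.0, 1.0, 0.0]] 38.55923913814678 [-0.13909472  0.56338126 -0.71541526]
top [308.42271617 245.92759361] [([305.5, 247.4], 0.82)]
356 [0.343 0.362 0.366]
scene [312.96022117 152.44587246] []
37.3667
```

View pics/final.png

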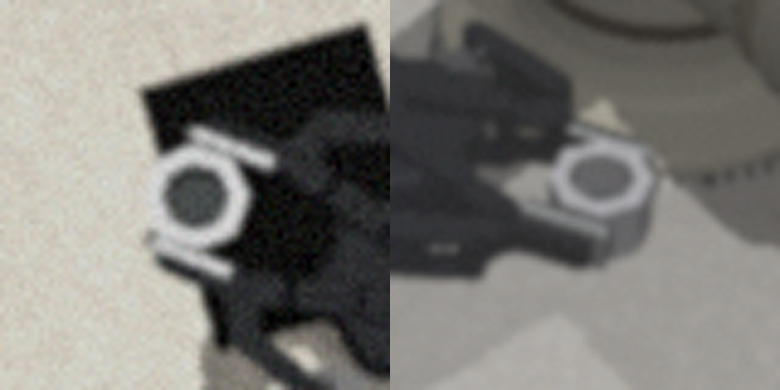

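The hole faces up (top crop (195,195)) and the cap is held between both pads. I'll do a quick numeric tilt, lid and knife check, then hand in.

```bash
python3 - <<'E'
from h import *
P=np.load("capc.npy"); P=P[P[:,2]>.357]; _,_,v=np.linalg.svd(P-P.mean(0)); print("tilt",len(P),np.degrees(np.arccos(abs(v[2,2]))))
n="scene"; d=np.load("scene7.npz"); W,p,ok=cloud(n,d["D"]); rel=W-HINGE; a=rel@CX; b=rel@np.array([-CX[1],CX[0],0])
m=ok&(abs(b)<.08)&(a>.02)&(a<.17)&(rel[:,2]>.04)&(rel[:,2]<.16); print("lid",m.sum(),np.median(np.arctan2(rel[m][:,2],-a[m])))
print("knife",[(onplane(n,q["point"],.011).round(3).tolist(),round(q["score"],2)) for x in("knife_tip","knife_grip") for q in landmark_of(n,x)[:2]])
for x in("jar","yellow_box","collar","wrench","blue_tray","tin"): print(x,[onplane(n,q["point"],.02).round(3).tolist() for q in landmark_of(n,x)[:1]])
print(np.abs(read_joint_vel()).max(),read_time()); job_done()
E
```

```text
tilt 240 2.749856387493535
lid 2408 2.215782213072983
knife [([0.574, -0.187, 0.011], 0.83), ([0.387, -0.577, 0.011], 0.71), ([0.476, -0.232, 0.011], 0.8), ([0.295, -0.547, 0.011], 0.65)]
jar [[0.768, -0.228, 0.02]]
yellow_box [[0.475, -0.402, 0.02]]
collar [[0.697, -0.058, 0.02]]
wrench [[0.613, -0.427, 0.02]]
blue_tray [[0.354, 0.408, 0.02]]
tin [[0.725, -0.328, 0.02]]
0.0022723051634125865 37.7667
the job is handed in; nothing more can be done
```

The job is handed in at 37.8 s of the 72 s allowed. The gripper is holding the cap with its hole up, about 0.35 m above the table. I levered the lid open with the knife blade and laid the knife back where it started. The cap came up gripped on two flats, and pitching the tool by 90° turned the hole up, so I did not need to regrip on the mat.

**Last checks:**
- **Cap:** the rim tilts about 2.7° from level, and the opening between the pads reads 38.6 mm on the 40 mm cap. The arm is still.
- **Lid:** it stays open at about 2.2 rad.
- **Knife:** it lies on the table at its old spot, with the gripper well clear of it.
- **Other goods:** all six are within about 15 mm of their first detected positions, which is within detector scatter. The limit is 30 mm.

**What disagreed:** the first two tries to grip the knife closed on nothing. A touch on the table showed the fingertips end about 26 mm short of the stated tool data. I corrected for that in the later grips, which held. The scene camera's detector also did not report the cap in the final pose, though it shows clearly in that picture and the top camera found it.

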